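Unlock the index table: draw its pin, park the lever in the spring clip and index the work

ROBOT

A 6-joint arm with a two-finger parallel gripper is mounted at the origin on a cart in front of the work surface, level with it; the furniture and walls round the work are solid. World frame = base frame: x ahead of the robot, y to its left, z up, the work surface at z = 0. Lengths are in m, angles in rad, forces in N, time in s.
With the tool pointing down it reaches from about 0.375 to 0.9 m from the base axis. Payload 3.1 kg.
Tool frame: the origin (TCP) lies at the very end of the fingers, on their centre line; the grasp point (between the pads) lies 19 mm behind it; z points along the fingers, y is the direction in which the jaws open and shut (so a half turn about z gives the same grasp; the last joint's range is limited). The gripper opens to 87 mm and grips with 3 to 60 N. Pads are 19 mm wide; open, the fingers measure 117 mm over their backs; the gripper's body (75 mm by 190 mm) begins 51 mm behind the grasp point.
Start: joints at [1.115, 0.527, 1.433, -0, 1.181, -0.178], TCP at [0.171, 0.601, 0.223] pointing down, gripper open.
Joint ranges: [-3.08, 3.08], [-0.75, 2.2], [0.22, 2.44], [-1.43, 4.57], [0, 2.65], [-2.85, 2.85]. Speed limits (rad/s): [2.79, 2.79, 3.14, 3.14, 3.14, 3.14].

INTERFACE

Orientations are given as a unit quaternion [x, y, z, w].
In Python, from rig import robot gives the robot as it stands. The module is installed in compiled form; this text tells all that it offers.
- The arm moves only by the tool send_rows, never from a script. Its argument "deltas" is a list of rows, each an object of numbers: "tx", "ty", "tz": the shift along the tool's x, y, z in cm; "rx", "ry", "rz": the turn, a rotation vector about the tool's x, y, z in rad. A call has 1 to 5 rows; each row is the pose to reach, as a shift and turn from the pose commanded when the call began, along the tool's axes at that moment; what a row does not reach only later rows make up. A row lasts 1/12 s, in which the tool goes at most 41.7 mm and 7.16 degrees, less where a joint would pass 70% of its speed; a pose out of reach is approached as far as the arm can. A call with a gripper value outside its range is refused whole. "claw" is the finger opening in cm, from 0 to 8.7, set as the call begins (left out, the last holds). The fingers move at their own pace and stop on an object; "squeeze" is the grip in N (left out, the last holds). Time passes only in rows, so rows that repeat a pose let the fingers close. It gives the time, the measured TCP pose, the force and the opening at its end, in the units of the state.
- robot.get_obs(): the state, without advancing time (a new reading comes with each control period).
- robot.camera(name): name is "scene" or "side" or "wrist"; returns a dict with "color" (420x560x3 uint8, red, green, blue), "z_map" (420x560 float32, m along the optical axis (not along the pixel's ray), 0 where there is no reading), "intrinsics" (3x3 intrinsics, pixels), "R" (3x3) and "t" (3): a world point X has camera coordinates R X + t; the wrist camera has in their place "tool_from_camera" (4x4, takes a point from camera to tool coordinates, whose origin is the TCP and whose axes are the flange's). Camera axes: x right, y down, z forward; pixel columns grow to the right and rows downward; lengths in m; the calibration is good to about 2 mm. The wrist camera is an equidistant fisheye: a pixel r from the principal point sees the ray r / f radians off the axis. A picture is of the moment at which its call begins: read the wrist's pose just before it.
- robot.hand_in(): hands the job in, once; it reports no verdict.
Trained networks look in the newest picture that a camera, given by its name, has taken for a name from the list of things; names that differ only in an ending like _2 or _b are one class to them, and where a whole thing is asked for, a point or a joint stands for the part that bears it (a point fixed in the world has none). Each returns a list of dicts, best first, with "p" (0 to 1); they miss things now and then, are a little off and sometimes report something else, mostly with a low value. They report only what shows in the picture. A call takes as long as a camera call.
- robot.outline_of(label, camera): "pixels" (420x560 bool, what is visible of it) and "xy" ([column, row] in pixels, amid what is visible of it).
- robot.tip_of(label, camera): "xy" ([column, row] in pixels: a listed point, or the origin of a listed thing).
The state is a dict: "time": time; "q": joint angles; "joint_velocities": joint speeds; "joint_torque": joint torques, N m; "position": TCP position; "tool_rot": TCP orientation; "ft_force": force on the tool from outside, world axes, zero at the start; "moment": the same for the moment, N m; "grip_width": finger opening in m.
Only numpy, scipy, OpenCV 4.12 (cv2) and the standard library are available. Lean on these libraries where they do the work, as an engineer would, in place of code of your own. Each camera call takes 0.05 s, during which the arm holds its last target.

TASK

The carburettor on the index table has to be turned to its next side. Draw the spring-loaded lock pin fully back by its red knob, swing the lever down sideways through the notch and press it into the clip until the brass jaw has snapped shut over it. Then turn the table by its black upright grip one boss (a sixth of a turn) anticlockwise seen from above, so that the next bored boss stands in line with the parked pin; keep off the carburettor and leave the loose spanner and plate where they lie.

Things in the scene. Friction and masses are not known exactly. Their poses are not given: they have to be found in the camera images.
- index_fixture: Green cast fixture fixed to the bench, base plate 180 x 290 x 12 mm (x -90..90, y -90..200). Origin on the bench under the table's turning axis, z up. The pin lies along +y, 50 mm up, in a green housing 32 mm wide, y 104..185, 67 mm high, with an open slot for the lever; the slot's -x wall ends at y 152.5: the side notch (to y 168.5), where the lever can swing down towards -x.
- lock_pin (a joint): Sliding lock pin, 12 mm steel, m: 0 = home, 19 mm deep in a boss of the table, which it locks; 0.032 = drawn to its stop. A spring pushes it home (4 N at 0, 8 N at the stop). Short of about 0.0285 the slot keeps the lever upright; parked, the lever bears on the notch's edge at 0.0285.
- pin_lever (a joint): Swing of the pin's lever about the pin's axis, rad: 0 = upright, 1.571 = level, pointing along the fixture's -x, fully down in the clip. The lever is a 12 mm steel rod with a 25 mm red ball at its end, 78 mm from the pin's axis. It meets the jaw's lip at about 1.0 to 1.2 rad.
- clip_jaw (a joint): Sprung brass jaw of the clip, hinged low at the clip's rear, rad: 0 = shut; it opens towards the fixture's +y by about 0.15 as the rod passes and snaps back to 0 over the seated rod.
- index_table (a joint): Turning table, rad: 0 at the start (locked by the pin), grows anticlockwise seen from above; six bored bosses every 1.047 rad round its rim, so the next boss faces the pin at 1.047. Stays where it is left; the pin in its bore leaves only 0.02 of play.
- lever_knob (a point): Centre of the red ball knob (25 mm) at the end of the pin's lever; 128 mm above the bench with the lever upright.
- lever_pivot (a point): Fixed point on the pin's axis where the lever stands with the pin home: fixture (0, 130, 50) mm; the stop is at y = 162.
- clip_seat (a point): Centre of the seated rod in the steel fork clip: fixture (-40.5, 158.5, 50) mm. Two cheeks 26 mm apart over all, prongs up to 58.5 mm, gap 19.5 mm; the shut jaw's lip reaches 74 mm high. 10 to 15 N downward on the ball brings the rod past the jaw.
- turn_grip (a point): Middle of the black upright grip (23 mm thick, 72 to 137 mm above the bench) on the table's arm, 100 mm from the table's axis; at the start it lies along the fixture's -x from the axis. Push it near its top, so that the gripper's knuckles clear it; about 2 N turns the free table.
- table_axis (a point): Centre of the table's top face, 60 mm above the bench, on the turning axis. The table is 156 mm across, 200 mm over the bosses.
- carburettor_work: Carburettor bolted to the middle of the table, about 101 x 91 x 70 mm, its top 136 mm above the bench; origin at the centre of its underside. Delicate: not to be pushed.
- spanner_a: Loose open-ended spanner, 31 x 169 x 8 mm, lying on the bench; to be left alone.
- gasket_plate: Loose grey metal plate, 85 x 96 x 12 mm, lying on the bench; to be left alone.

How it is judged:
On the way:
1. the pin is drawn back and its lever lies in the notch, pressed down in the clip with the jaw shut over it, before the table is turned (value of joint lock_pin above 0.026 m and value of joint pin_lever above 1.48 rad and value of joint clip_jaw below 0.05 rad and value of joint index_table below 0.06 rad), for 0.2 s.
At the end, for the whole second after the job is handed in: The pin is parked: drawn back more than 26 mm, its lever within 7 degrees of level in the clip, the jaw shut over it (under 0.05 rad); and the table rests with the next boss in line with the pin, one sixth of a turn (60 degrees) anticlockwise from the start, within 4.5 degrees (value of joint lock_pin above 0.026 m and value of joint pin_lever above 1.45 rad and value of joint clip_jaw below 0.05 rad and value of joint index_table between 0.967 and 1.127 rad and velocity of joint index_table between -0.05 and 0.05 rad/s); the robot touches nothing.
It fails at once if the carburettor is pushed (more than 5 N) (contact force between carburettor_work and the fingers above 5 N or contact force between carburettor_work and the arm above 5 N).
It fails at once if the loose spanner or plate is moved by more than 30 mm (distance of any of spanner_a, gasket_plate from where it was at the start of the episode above 0.03 m).
It also fails if it takes over 61 s, if anything falls off the work surface, if the arm or the gripper's body presses on something with over 40 N, if the wrist force passes 120 N, or if a joint passes its speed limit or range.

## Working session

There is one attempt and no reset: what is moved stays moved. The work goes in short steps, Python scripts to look and compute and a tool call to move; the robot and the scene stay as the last step left them, time stands still between calls to the robot, and variables do not carry over. Pictures are saved under pics/ and viewed, and the job is handed in when it is done.

Besides the shell and the picture viewer there is one more tool, called after "Request:" as a command line: name --argument value ..., lists and objects as JSON in quotes. send_rows: Moves the arm, as the interface text tells. Its arguments: {"type":"object","properties":{"deltas":{"type":"array","items":{"type":"object","properties":{"tx":{"type":"number"},"ty":{"type":"number"},"tz":{"type":"number"},"rx":{"type":"number"},"ry":{"type":"number"},"rz":{"type":"number"}}}},"claw":{"type":"number"},"squeeze":{"type":"number"}},"required":["deltas"]}

```bash
mkdir -p pics; cat > h.py <<'E'
import numpy as np, cv2
from rig import robot
from scipy.spatial.transform import Rotation as Ro
def snap(n,f):
    c=robot.camera(n); cv2.imwrite('pics/'+f,c['color'][:,:,::-1]); return c
def back(c,xy,z=None,zw=None):
    K=c['intrinsics'];u,v=xy
    d=np.array([(u-K[0,2])/K[0,0],(v-K[1,2])/K[1,1],1.]);R=c['R'];t=c['t']
    if zw is not None:
        o=-R.T@t; w=R.T@d; return o+w*(zw-o[2])/w[2]
    if z is None: z=c['z_map'][int(round(v)),int(round(u))]
    return R.T@(d*z-t)
E
python3 - <<'E'
from h import *
o=robot.get_obs(); print({k:np.round(v,3) for k,v in o.items()})
for n in ['scene','side']:
    c=snap(n,n+'0.png'); print(n,np.round(c['R'],3).tolist(),np.round(c['t'],3))
    for l,zw in [('index_fixture',0),('lever_knob',.128),('lever_pivot',.05),('clip_seat',.05),('turn_grip',.1045),('table_axis',.06),('carburettor_work',.066),('spanner_a',0),('gasket_plate',0)]:
        for r in robot.tip_of(l,n)[:2]:
            print(l,round(r['p'],2),np.round(r['xy'],1),np.round(back(c,r['xy'],zw=zw),4),np.round(back(c,r['xy']),3))
E
```

```text
{'time': np.float64(0.0), 'q': array([ 1.115,  0.528,  1.434, -0.   ,  1.181, -0.179]), 'joint_velocities': array([-0.   , -0.   ,  0.   ,  0.001,  0.001,  0.   ]), 'joint_torque': array([ -0.   , -44.004, -17.66 ,   0.063,   0.058,  -0.   ]), 'position': array([0.17 , 0.601, 0.222]), 'tool_rot': array([ 0.138,  0.99 , -0.001, -0.   ]), 'ft_force': array([ 0.26 , -0.165, -0.61 ]), 'moment': array([0.06 , 0.013, 0.026]), 'grip_width': np.float64(0.087)}
scene [[0.612, -0.791, 0.016], [-0.366, -0.302, -0.88], [0.701, 0.533, -0.474]] [-0.364  0.268  0.66 ]
index_fixture 0.73 [359.  266.5] [ 0.5814 -0.2408  0.    ] [ 0.506 -0.274  0.058]
lever_knob 0.76 [303.7 217.8] [ 0.4942 -0.1445  0.128 ] [ 0.481 -0.153  0.137]
lever_pivot 0.55 [300.4 251.5] [ 0.4855 -0.1463  0.05  ] [ 0.471 -0.156  0.061]
clip_seat 0.81 [286.3 268. ] [ 0.4194 -0.1581  0.05  ] [ 0.439 -0.144  0.033]
turn_grip 0.58 [376.5 257.2] [ 0.4922 -0.3123  0.1045] [ 0.495 -0.311  0.102]
turn_grip 0.43 [287.5 266.1] [ 0.3647 -0.1997  0.1045] [ 0.44  -0.146  0.037]
table_axis 0.56 [358.8 241.9] [ 0.5838 -0.2318  0.06  ] [ 0.563 -
[... 357 characters left out ...]
ixture 0.62 [260.8 192.6] [ 0.584  -0.2328  0.    ] [ 0.57  -0.162  0.058]
lever_knob 0.49 [298.2 171.3] [ 0.4853 -0.1552  0.128 ] [0.429 0.563 0.651]
lever_pivot 0.87 [299.8 203.4] [ 0.4798 -0.1421  0.05  ] [ 0.479 -0.135  0.056]
clip_seat 0.85 [318.3 198.8] [ 0.4398 -0.162   0.05  ] [ 0.44  -0.167  0.046]
turn_grip 0.86 [293.3 139.6] [ 0.5111 -0.3183  0.1045] [ 0.509 -0.3    0.116]
table_axis 0.95 [261.5 170.7] [ 0.5808 -0.2429  0.06  ] [ 0.575 -0.214  0.081]
carburettor_work 0.93 [264.9 168.9] [ 0.5723 -0.2427  0.066 ] [ 0.567 -0.212  0.088]
spanner_a 0.95 [302.9 336.8] [0.449  0.1583 0.    ] [ 0.449  0.156 -0.003]
gasket_plate 0.94 [321.1 296. ] [0.4211 0.0674 0.    ] [0.421 0.068 0.001]
```

View pics/scene0.png

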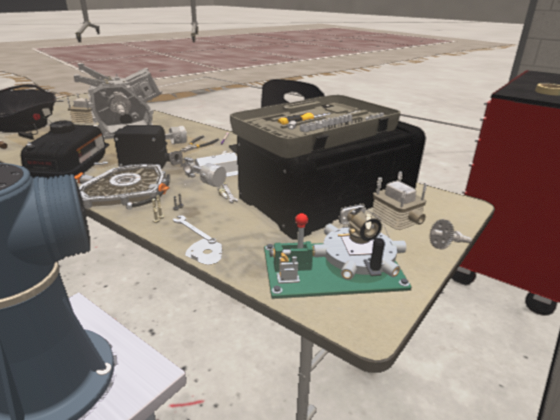

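View pics/side0.png

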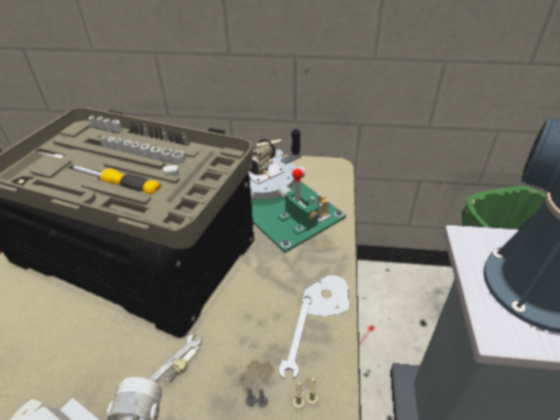

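The scene picture shows the green fixture at about (335,265) with the red knob at (302,219) and the black grip at (377,255). The tool box stands right behind the fixture. Next I'll fit the fixture pose and measure the box.

```bash
cat >> h.py <<'E'
PTS={'index_fixture':(0,0,0),'lever_knob':(0,.130,.128),'lever_pivot':(0,.13,.05),'clip_seat':(-.0405,.1585,.05),'turn_grip':(-.1,0,.1045),'table_axis':(0,0,.06)}
def f2w(p,X):
    p=np.atleast_2d(p);c,s=np.cos(X[2]),np.sin(X[2])
    return np.c_[X[0]+c*p[:,0]-s*p[:,1],X[1]+s*p[:,0]+c*p[:,1],p[:,2]]
def proj(c,w):
    q=w@c['R'].T+c['t']; q=q@c['intrinsics'].T; return q[:,:2]/q[:,2:]
E
python3 - <<'E'
from h import *
from scipy.optimize import least_squares
D=[]
for n in ['scene','side']:
    c=robot.camera(n)
    for l in PTS:
        for r in robot.tip_of(l,n)[:1]: D.append((c,l,n,r['xy']))
    H,W=c['z_map'].shape
    v,u=np.mgrid[:H,:W]; K=c['intrinsics'];z=c['z_map']
    P=np.stack([(u-K[0,2])/K[0,0]*z,(v-K[1,2])/K[1,1]*z,z],-1)-c['t']; P=P@c['R']
    np.save(n+'P.npy',P)
    m=(z>0)&(P[...,2]>.09)&(P[...,0]>.3)&(P[...,0]<1.1)&(abs(P[...,1])<.6)
    Q=P[m]
    for lo in np.arange(.09,.4,.04):
        s=Q[(Q[:,2]>lo)&(Q[:,2]<lo+.04)]
        if len(s)>20: print(n,round(lo,2),len(s),'x',np.round(np.percentile(s[:,0],[1,99]),2),'y',np.round(np.percentile(s[:,1],[1,99]),2))
f=lambda X:np.concatenate([proj(c,f2w(PTS[l],X))[0]-xy for c,l,n,xy in D])
r=least_squares(f,[.58,-.238,.817],loss='soft_l1'); print(r.x)
for d,e in zip(D,f(r.x).reshape(-1,2)): print(d[1],d[2],np.round(e,1))
P=np.load('sideP.npy')
for uv in [(248,150),(165,305),(5,160),(80,112)]: print(uv,np.round(P[uv[1],uv[0]],3))
c=snap('wrist','w0.png'); print(c['intrinsics'],np.round(c['tool_from_camera'],3))
E
```

```text
scene 0.09 4636 x [0.48 0.97] y [-0.32  0.59]
scene 0.13 3092 x [0.48 0.97] y [-0.31  0.58]
scene 0.17 3497 x [0.57 0.98] y [-0.2   0.16]
scene 0.21 4904 x [0.56 0.98] y [-0.16  0.16]
scene 0.25 2231 x [0.56 0.98] y [-0.15  0.17]
side 0.09 4340 x [0.49 1.02] y [-0.3   0.19]
side 0.13 4283 x [0.49 1.  ] y [-0.3   0.19]
side 0.17 5072 x [0.57 0.98] y [-0.04  0.19]
side 0.21 17754 x [0.57 0.97] y [-0.13  0.17]
side 0.25 6529 x [0.56 0.98] y [-0.14  0.17]
[ 0.5779686  -0.2381451   0.77409471]
index_fixture scene [-0.7  4.1]
lever_knob scene [-1.4  0.9]
clip_seat scene [4.4 0.3]
table_axis scene [-0.5  1.1]
index_fixture side [-2.4 -2.1]
lever_knob side [-0.1 -3.3]
lever_pivot side [-2.9  2.6]
clip_seat side [1.7 1.1]
turn_grip side [0.1 1.9]
table_axis side [-1.  -1.7]
(248, 150) [ 0.561 -0.025  0.262]
(165, 305) [0.668 0.188 0.102]
(5, 160) [0.976 0.027 0.251]
(80, 112) [ 0.925 -0.144  0.253]
[[325.1922621    0.         278.93517402]
 [  0.         325.1922621  210.3541785 ]
 [  0.           0.           1.        ]] [[ 0.    -0.958 -0.288  0.079]
 [ 1.     0.     0.001  0.001]
 [-0.    -0.288  0.958 -0.162]
 [ 0.     0.     0.     1.   ]]
```

View pics/w0.png

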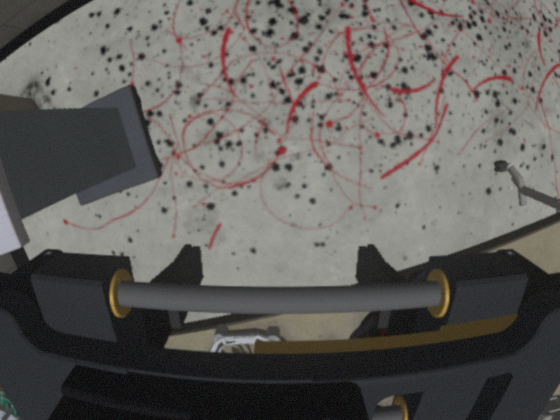

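```bash
cat >> h.py <<'E'
def go(p,yaw=None,rvt=None):
    o=robot.get_obs();R=Ro.from_quat(o['tool_rot'])
    d=R.inv().apply(np.array(p)-o['position'])*100
    r=np.zeros(3)
    if yaw is not None:
        y=np.array([np.cos(yaw),np.sin(yaw),0]);z=np.array([0,0,-1.])
        T=Ro.from_matrix(np.c_[np.cross(y,z),y,z]); r=(R.inv()*T).as_rotvec()
    print('t cm',np.round(d,2),'|',round(np.linalg.norm(d),2),'rv',np.round(r,3),'| pos',np.round(o['position'],4),'F',np.round(o['ft_force'],1),'t',o['time'],'w',round(float(o['grip_width']),4))
    return d,r
E
python3 -c "
from h import *
go((.38,.30,.32),.774-np.pi/2)"
```

```text
t cm [-28.36 -23.26  -9.74] | 37.95 rv [ 0.    -0.     2.091] | pos [0.1708 0.6012 0.2226] F [-0.7  0.7 -0. ] t 1.75 w 0.087
```

Request:
send_rows --deltas '[{"tx":-3,"ty":-2.3,"tz":-1.5,"rz":0.12},{"tx":-6,"ty":-4.7,"tz":-3,"rz":0.24},{"tx":-9,"ty":-7,"tz":-4.5,"rz":0.36},{"tx":-12,"ty":-9.3,"tz":-6,"rz":0.48},{"tx":-15,"ty":-11.6,"tz":-7.5,"rz":0.6}]'

```text
schema error: expected keys tx, ty, tz, rx, ry, rz
```

```bash
python3 -c "
from h import *
go((.40,.25,.32),.774-np.pi/2);go((.47,-.16,.30),.774-np.pi/2)"
```

```text
t cm [-31.65 -27.52  -9.74] | 43.06 rv [ 0.    -0.     2.091] | pos [0.1708 0.6012 0.2226] F [-0.7  0.7 -0. ] t 1.75 w 0.087
t cm [-49.58 -65.05  -7.74] | 82.16 rv [ 0.    -0.     2.091] | pos [0.1708 0.6012 0.2226] F [-0.7  0.7 -0. ] t 1.75 w 0.087
```

All six keys are needed in every row.

Request:
send_rows --deltas '[{"tx":-3,"ty":-2.3,"tz":-1.5,"rx":0,"ry":0,"rz":0.12},{"tx":-6,"ty":-4.7,"tz":-3,"rx":0,"ry":0,"rz":0.24},{"tx":-9,"ty":-7,"tz":-4.5,"rx":0,"ry":0,"rz":0.36},{"tx":-12,"ty":-9.3,"tz":-6,"rx":0,"ry":0,"rz":0.48},{"tx":-15,"ty":-11.6,"tz":-7.5,"rx":0,"ry":0,"rz":0.6}]'

```text
time: 2.17
position: [0.2839, 0.4472, 0.2982]
tool_rot: [0.427, 0.904, 0.0, 0.0]
ft_force: [0.2, 0.5, -0.6]
grip_width: 0.087
```

```bash
python3 -c "
from h import *
go((.40,.25,.32),.774-np.pi/2);go((.47,-.16,.30),.774-np.pi/2)"
```

```text
t cm [-22.6   -3.57  -2.18] | 22.98 rv [0.    0.    1.486] | pos [0.2839 0.4472 0.2982] F [ 0.2  0.5 -0.6] t 2.1667 w 0.087
t cm [-58.7  -24.23  -0.17] | 63.5 rv [0.    0.    1.486] | pos [0.2839 0.4472 0.2982] F [ 0.2  0.5 -0.6] t 2.1667 w 0.087
```

Request:
send_rows --deltas '[{"tx":-4,"ty":-0.7,"tz":-0.4,"rx":0,"ry":0,"rz":0.12},{"tx":-8,"ty":-1.4,"tz":-0.8,"rx":0,"ry":0,"rz":0.24},{"tx":-12,"ty":-2.1,"tz":-1.2,"rx":0,"ry":0,"rz":0.36},{"tx":-16,"ty":-2.8,"tz":-1.6,"rx":0,"ry":0,"rz":0.48},{"tx":-20,"ty":-3.5,"tz":-2,"rx":0,"ry":0,"rz":0.6}]'

```text
time: 2.58
position: [0.3849, 0.2707, 0.3181]
tool_rot: [0.675, 0.738, 0.0, 0.0]
ft_force: [0.5, -0.1, -1.1]
grip_width: 0.0872
```

```bash
python3 -c "
from h import *
go((.47,-.16,.30),.774-np.pi/2)"
```

```text
t cm [-43.66   4.68   1.8 ] | 43.94 rv [ 0.001 -0.001  0.885] | pos [0.3849 0.2707 0.3181] F [ 0.5 -0.1 -1.1] t 2.5833 w 0.0872
```

Request:
send_rows --deltas '[{"tx":-4,"ty":0.4,"tz":0,"rx":0,"ry":0,"rz":0.12},{"tx":-8,"ty":0.8,"tz":0,"rx":0,"ry":0,"rz":0.24},{"tx":-12,"ty":1.2,"tz":0,"rx":0,"ry":0,"rz":0.36},{"tx":-16,"ty":1.6,"tz":0,"rx":0,"ry":0,"rz":0.48},{"tx":-20,"ty":2,"tz":0,"rx":0,"ry":0,"rz":0.6}]'

```text
time: 3.0
position: [0.423, 0.0734, 0.3179]
tool_rot: [0.863, 0.505, 0.0, 0.0]
ft_force: [0.9, 0.8, 0.6]
grip_width: 0.0868
```

```bash
python3 -c "
from h import *
go((.47,-.16,.30),.774-np.pi/2)"
```

```text
t cm [-18.05  15.53   1.79] | 23.87 rv [ 0.001 -0.001  0.285] | pos [0.423  0.0734 0.3179] F [0.9 0.8 0.6] t 3.0 w 0.0868
```

Request:
send_rows --deltas '[{"tx":-3,"ty":2.6,"tz":0,"rx":0,"ry":0,"rz":0.1},{"tx":-6,"ty":5.2,"tz":0,"rx":0,"ry":0,"rz":0.2},{"tx":-9,"ty":7.8,"tz":0,"rx":0,"ry":0,"rz":0.285},{"tx":-12,"ty":10.4,"tz":0,"rx":0,"ry":0,"rz":0.285},{"tx":-15,"ty":13,"tz":0,"rx":0,"ry":0,"rz":0.285}]'

```text
time: 3.42
position: [0.464, -0.121, 0.3178]
tool_rot: [0.925, 0.38, 0.0, 0.0]
ft_force: [0.2, 0.4, 0.2]
grip_width: 0.0871
```

```bash
cat >> h.py <<'E'
def wray(c,xy):
    K=c['intrinsics'];a=(xy[0]-K[0,2])/K[0,0];b=(xy[1]-K[1,2])/K[1,1];th=np.hypot(a,b)
    return np.array([a/th*np.sin(th),b/th*np.sin(th),np.cos(th)]) if th>0 else np.array([0,0,1.])
def wrist(f):
    o=robot.get_obs(); c=snap('wrist',f); c['o']=o;return c
def wpt(c,xy,zw):
    T=c['tool_from_camera'];R=Ro.from_quat(c['o']['tool_rot'])
    d=R.apply(T[:3,:3]@wray(c,xy)); p=R.apply(T[:3,3])+c['o']['position']
    return p+d*(zw-p[2])/d[2]
E
python3 - <<'E'
from h import *
go((.47,-.16,.30),.774-np.pi/2)
c=wrist('w1.png')
for l in ['lever_knob','lever_pivot','clip_seat','turn_grip','table_axis','index_fixture']:
    for r in robot.tip_of(l,'wrist')[:2]: print(l,round(r['p'],2),np.round(r['xy'],1),np.round(wpt(c,r['xy'],PTS[l][2]),4))
for r in robot.outline_of('lever_knob','wrist')[:1]: print('outl',r['p'],r['xy'],r['pixels'].sum())
E
```

```text
t cm [-2.32  3.19  1.78] | 4.33 rv [ 0.001 -0.     0.005] | pos [ 0.464  -0.121   0.3178] F [0.2 0.4 0.2] t 3.4167 w 0.0871
lever_knob 0.7 [310.3 186.1] [ 0.4902 -0.1437  0.128 ]
lever_pivot 0.61 [302.9 176. ] [ 0.4862 -0.1441  0.05  ]
clip_seat 0.88 [281.7 207.4] [ 0.435  -0.1547  0.05  ]
turn_grip 0.63 [400.4 259.4] [ 0.5062 -0.3072  0.1045]
turn_grip 0.15 [146.9  49.9] [0.4723 0.1092 0.1045]
table_axis 0.57 [400.3 185.1] [ 0.5752 -0.2467  0.06  ]
index_fixture 0.83 [386.  171.4] [ 0.58   -0.2392  0.    ]
index_fixture 0.31 [300.4 176.9] [ 0.4787 -0.1516  0.    ]
outl 0.92 [306.0, 187.8] 443
```

View pics/w1.png

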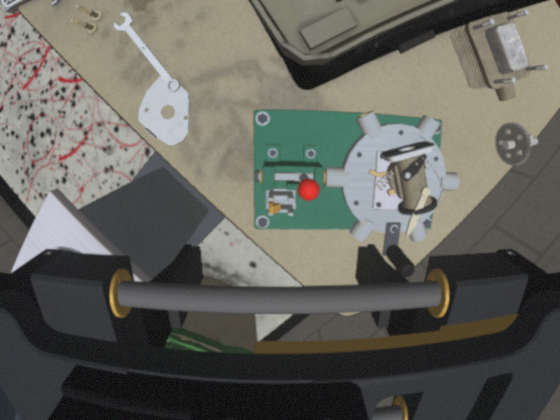

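The wrist picture shows the fixture from above: knob at (308,189), clip at (280,205), grip top at (402,263). Now a refit using the red blob and the plate's corner edges.

```bash
cat > fit.py <<'E'
from h import *
import pickle
from scipy.optimize import least_squares
img=cv2.imread('pics/w1.png')
b,g,r=[img[...,i].astype(int) for i in range(3)]
m=((r>150)&(g<80)&(b<80)).astype(np.uint8)
n,l,s,ce=cv2.connectedComponentsWithStats(m)
i=[k for k in range(1,n) if s[k,4]>100 and 250<ce[k,0]<350 and 150<ce[k,1]<230]
print(s[i],ce[i]); k=ce[i[0]]
c=wrist('w1b.png'); print(np.round(c['o']['position'],4))
print('knob',np.round(wpt(c,k,.128),4))
gm=((g>1.25*r)&(g>b+5)&(g>50)).astype(np.uint8); gm[235:]=0
cv2.imwrite('pics/gm.png',gm*255)
for nm,uv in [('c-200,+90',(255,110)),('c200,-90',(255,229)),('c-90,+90',(442,121))]:
    print(nm,np.round(wpt(c,uv,.012),4))
E
python3 fit.py
python3 - <<'E'
import cv2
im=cv2.imread('pics/w1.png')[90:290,230:470]
cv2.imwrite('pics/w1z.png',cv2.resize(im,None,fx=3,fy=3,interpolation=cv2.INTER_CUBIC)[:600,:720])
E
```

```text
[[299 181  20  19 305]] [[308.60983607 190.10163934]]
[ 0.4636 -0.1174  0.3176]
knob [ 0.4851 -0.1417  0.128 ]
c-200,+90 [ 0.5021 -0.0306  0.012 ]
c200,-90 [ 0.3738 -0.1542  0.012 ]
c-90,+90 [ 0.7005 -0.2365  0.012 ]
```

View pics/w1z.png

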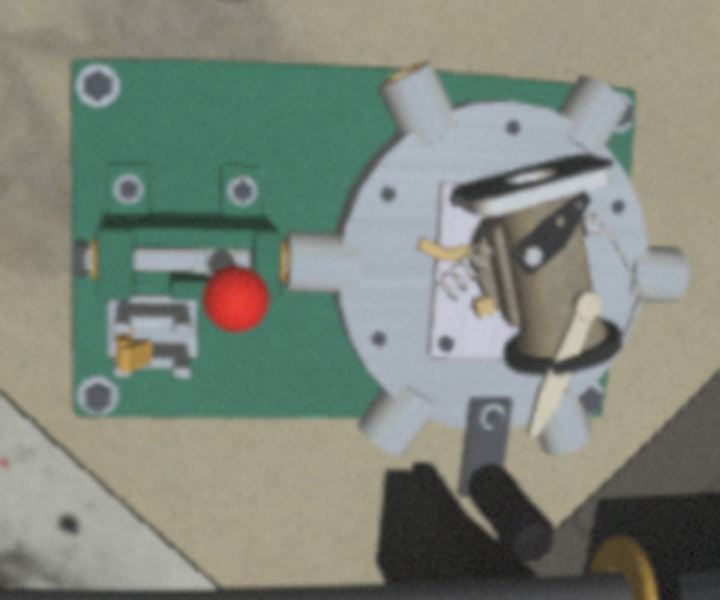

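```bash
python3 - <<'E'
from h import *
from scipy.optimize import least_squares
c=wrist('w2.png'); print(np.round(c['o']['position'],4))
img=c['color'].astype(int); r,g,b=[img[...,i] for i in range(3)]
m=((r>150)&(g<80)&(b<80)).astype(np.uint8)
n,l,s,ce=cv2.connectedComponentsWithStats(m)
k=[ce[j] for j in range(1,n) if s[j,4]>200 and 250<ce[j,0]<350 and 150<ce[j,1]<230][0]
print('knob',k,wpt(c,k,.128))
# green edges of base plate
gm=((g>r*1.25)&(g>b+3)).astype(np.uint8)
n,l,s,ce=cv2.connectedComponentsWithStats(gm); 
l0=[j for j in range(1,n) if s[j,4]>3000 and 200<ce[j,0]<460 and 80<ce[j,1]<240]; print(s[l0])
M=np.isin(l,l0)
pts=[]
for v in range(130,220,6): pts.append((np.where(M[v])[0].min()-.5,v,'y'))
for u in range(265,350,6): pts.append((u,np.where(M[:,u])[0].min()-.5,'x'))
for u in range(265,340,6): pts.append((u,np.where(M[:240,u])[0].max()+.5,'-x'))
W=[(wpt(c,p[:2],.012),p[2]) for p in pts]
N=[]
for l,z in [('table_axis',.06),('clip_seat',.05),('lever_pivot',.05),('turn_grip',.1045)]:
    for q in robot.tip_of(l,'wrist')[:1]: N.append((l,wpt(c,q['xy'],z)))
kw=wpt(c,k,.128)
def inv(w,X):
    d=w[:2]-X[:2];C,S=np.cos(X[2]),np.sin(X[2]); return np.array([C*d[0]+S*d[1],-S*d[0]+C*d[1]])
def f(X):
    e=[]
    for w,t in W:
        a=inv(w,X); e.append({'y':a[1]-.2,'x':a[0]-.09,'-x':a[0]+.09}[t]*1000)
    e+=list((inv(kw,X)-[0,.13])*1000*3)
    for l,w in N: e+=list((inv(w,X)-PTS[l][:2])*1000)
    return np.array(e)
s=least_squares(f,[.578,-.238,.774],loss='soft_l1'); print('X',s.x); print(np.round(f(s.x),1))
E
```

```text
[ 0.4637 -0.1174  0.3176]
knob [311.26421405 192.15719064] [ 0.48573648 -0.14561241  0.128     ]
[[ 256  111  109  120 8777]]
X [ 0.57765399 -0.23848171  0.77249975]
[  0.6  -0.8   0.6   0.7   0.7   0.7   0.7   0.8 -13.8  -0.6  -0.5  -0.4
  -0.4  -0.3  -0.2   0.3   0.3  -1.1  -1.   -0.9  -0.7  -0.5  -0.3  -0.1
  -1.2  -0.9  -0.6  -1.6  -1.2  -0.8  23.1   2.3   2.4   2.5   2.6   2.7
   2.7   2.8   2.8   2.9   2.9   2.9   3.   -3.    2.   -7.8  -4.1  -3.6
  -5.   -0.4  -2.3]
```

```bash
python3 -c "
from h import *
go((.4863,-.1455,.20),.7725-np.pi/2)"
```

```text
t cm [-0.33  3.49 11.77] | 12.28 rv [ 0.    -0.     0.008] | pos [ 0.4641 -0.1183  0.3177] F [ 0.7 -0.5 -0.1] t 4.1167 w 0.0872
```

Request:
send_rows --deltas '[{"tx":-0.2,"ty":2,"tz":2.5,"rx":0,"ry":0,"rz":0.008},{"tx":-0.3,"ty":3.5,"tz":5,"rx":0,"ry":0,"rz":0.008},{"tx":-0.3,"ty":3.5,"tz":8.5,"rx":0,"ry":0,"rz":0.008},{"tx":-0.3,"ty":3.5,"tz":11.8,"rx":0,"ry":0,"rz":0.008},{"tx":-0.3,"ty":3.5,"tz":11.8,"rx":0,"ry":0,"rz":0.008}]' --claw 5 --squeeze 25

```text
time: 4.53
position: [0.4825, -0.1438, 0.1941]
tool_rot: [0.926, 0.376, -0.004, -0.005]
ft_force: [-1.3, 1.1, -0.9]
grip_width: 0.0614
```

```bash
python3 - <<'E'
from h import *
c=wrist('w3.png'); go((.4863,-.1455,.108),.7725-np.pi/2)
img=c['color'].astype(int); r,g,b=[img[...,i] for i in range(3)]
m=((r>150)&(g<80)&(b<80)).astype(np.uint8)
n,l,s,ce=cv2.connectedComponentsWithStats(m)
for j in range(1,n):
    if s[j,4]>200: print(s[j],ce[j],wpt(c,ce[j],.128))
E
```

```text
t cm [0.11 0.28 8.89] | 8.9 rv [-0.008  0.002 -0.001] | pos [ 0.4842 -0.1446  0.1969] F [-0.1 -0.1  1. ] t 4.5833 w 0.0574
[270 211  31  28 678] [284.73303835 224.26253687] [ 0.48481652 -0.14566467  0.128     ]
```

View pics/w3.png

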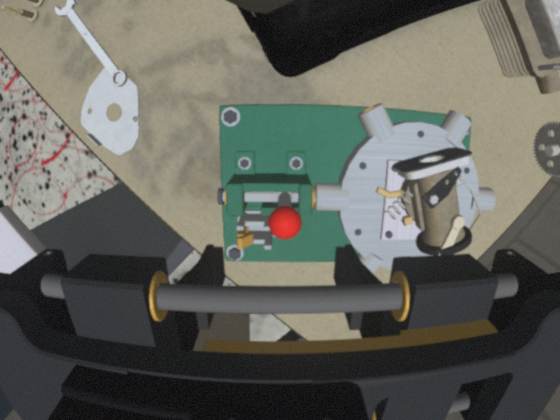

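The knob is at (285,224), lying between the fingers. Now descend.

Request:
send_rows --deltas '[{"tx":0,"ty":0.1,"tz":3,"rx":0,"ry":0,"rz":0},{"tx":0,"ty":0.1,"tz":6,"rx":0,"ry":0,"rz":0},{"tx":0,"ty":0.1,"tz":8,"rx":0,"ry":0,"rz":0},{"tx":0,"ty":0.1,"tz":9.1,"rx":0,"ry":0,"rz":0},{"tx":0,"ty":0.1,"tz":9.1,"rx":0,"ry":0,"rz":0}]'

```text
time: 5.0
position: [0.4874, -0.1466, 0.1084]
tool_rot: [0.926, 0.377, -0.0, -0.0]
ft_force: [0.3, -0.3, 0.3]
grip_width: 0.0501
```

```bash
python3 - <<'E'
from h import *
go((.4858,-.1455,.108),.7725-np.pi/2)
c=wrist('w4.png'); 
E
```

```text
t cm [-0.04 -0.19  0.04] | 0.2 rv [-0.001  0.    -0.   ] | pos [ 0.4874 -0.1466  0.1084] F [ 0.3 -0.3  0.3] t 5.0 w 0.0501
```

View pics/w4.png

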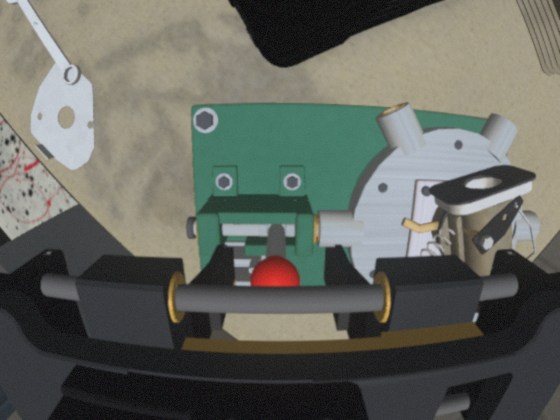

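The ball is between the fingers, at (275,278). Close on it.

Request:
send_rows --deltas '[{"tx":0,"ty":-0.1,"tz":0,"rx":0,"ry":0,"rz":0},{"tx":0,"ty":-0.1,"tz":0,"rx":0,"ry":0,"rz":0},{"tx":0,"ty":-0.1,"tz":0,"rx":0,"ry":0,"rz":0},{"tx":0,"ty":-0.1,"tz":0,"rx":0,"ry":0,"rz":0},{"tx":0,"ty":-0.1,"tz":0,"rx":0,"ry":0,"rz":0}]' --claw 1.5 --squeeze 25

```text
time: 5.47
position: [0.4862, -0.1456, 0.1093]
tool_rot: [0.927, 0.376, -0.0, -0.0]
ft_force: [-4.2, 4.2, 5.2]
grip_width: 0.0243
```

Request:
send_rows --deltas '[{"tx":0,"ty":0,"tz":0,"rx":0,"ry":0,"rz":0},{"tx":0,"ty":0,"tz":0,"rx":0,"ry":0,"rz":0},{"tx":0,"ty":0,"tz":0,"rx":0,"ry":0,"rz":0}]'

```text
time: 5.72
position: [0.4859, -0.1454, 0.1093]
tool_rot: [0.926, 0.376, -0.0, -0.001]
ft_force: [-1.4, 1.8, 6.1]
grip_width: 0.0232
```

Request:
send_rows --deltas '[{"tx":0,"ty":-0.6,"tz":0,"rx":0,"ry":0,"rz":0},{"tx":0,"ty":-1.2,"tz":0,"rx":0,"ry":0,"rz":0},{"tx":0,"ty":-1.8,"tz":0,"rx":0,"ry":0,"rz":0},{"tx":0,"ty":-2.3,"tz":0,"rx":0,"ry":0,"rz":0},{"tx":0,"ty":-2.7,"tz":0,"rx":0,"ry":0,"rz":0}]'

```text
time: 6.13
position: [0.4711, -0.129, 0.1094]
tool_rot: [0.926, 0.377, 0.003, 0.004]
ft_force: [4.3, -5.7, -2.3]
grip_width: 0.0231
```

```bash
cat >> h.py <<'E'
X=(0.5777,-0.2385,0.7725)
def w2f(w):
    d=np.array(w[:2])-X[:2];C,S=np.cos(X[2]),np.sin(X[2]); return np.round(np.array([C*d[0]+S*d[1],-S*d[0]+C*d[1],w[2]])*1000,1)
def st():
    o=robot.get_obs();F=o['ft_force'];C,S=np.cos(X[2]),np.sin(X[2])
    print('tcp_f mm',w2f(o['position']),'F_f',np.round([C*F[0]+S*F[1],-S*F[0]+C*F[1],F[2]],1),'w',round(float(o['grip_width']),4),'t',round(float(o['time']),2),'q',np.round(o['q'],2))
E
python3 - <<'E'
from h import *
c=wrist('w5.png');st()
E
```

```text
tcp_f mm [  0.  153.7 109.4] F_f [-0.7 -6.3 -0.2] w 0.0233 t 6.18 q [-0.5   0.53  1.88 -0.    0.72  0.3 ]
```

View pics/w5.png

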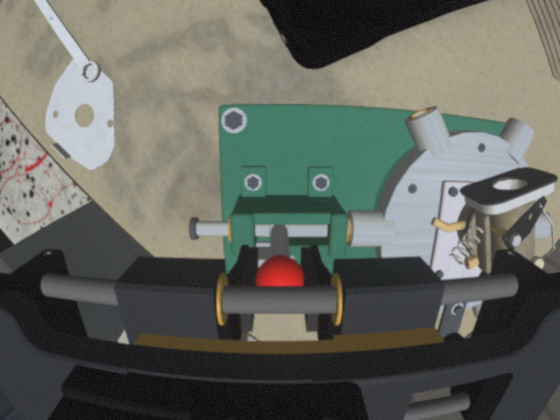

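The pin is coming out on the left (193,228). Continue to the stop.

Request:
send_rows --deltas '[{"tx":0,"ty":-0.2,"tz":0,"rx":0,"ry":0,"rz":0},{"tx":0,"ty":-0.4,"tz":0,"rx":0,"ry":0,"rz":0},{"tx":0,"ty":-0.5,"tz":0,"rx":0,"ry":0,"rz":0},{"tx":0,"ty":-0.6,"tz":0,"rx":0,"ry":0,"rz":0},{"tx":0,"ty":-0.6,"tz":0,"rx":0,"ry":0,"rz":0}]'

```text
time: 6.6
position: [0.4675, -0.1251, 0.1094]
tool_rot: [0.926, 0.376, 0.003, 0.004]
ft_force: [4.5, -4.8, -1.8]
grip_width: 0.0234
```

```bash
python3 - <<'E'
from h import *
st()
E
```

```text
tcp_f mm [  0.2 158.1 109.4] F_f [-0.1 -6.6 -1.8] w 0.0234 t 6.6 q [-0.49  0.52  1.89 -0.    0.71  0.31]
```

Request:
send_rows --deltas '[{"tx":0,"ty":-0.2,"tz":0,"rx":0,"ry":0,"rz":0},{"tx":0,"ty":-0.4,"tz":0,"rx":0,"ry":0,"rz":0},{"tx":0,"ty":-0.5,"tz":0,"rx":0,"ry":0,"rz":0},{"tx":0,"ty":-0.5,"tz":0,"rx":0,"ry":0,"rz":0}]'

```text
time: 6.93
position: [0.4643, -0.1217, 0.1094]
tool_rot: [0.926, 0.376, 0.003, 0.005]
ft_force: [5.3, -5.6, -3.1]
grip_width: 0.0232
```

```bash
python3 - <<'E'
from h import *
st()
E
```

```text
tcp_f mm [  0.3 162.8 109.4] F_f [-0.2 -7.7 -3.1] w 0.0232 t 6.93 q [-0.49  0.52  1.9  -0.    0.71  0.31]
```

Request:
send_rows --deltas '[{"tx":-0.68,"ty":0,"tz":0.03,"rx":0,"ry":0,"rz":0},{"tx":-1.35,"ty":0,"tz":0.12,"rx":0,"ry":0,"rz":0},{"tx":-2.02,"ty":0,"tz":0.27,"rx":0,"ry":0,"rz":0},{"tx":-2.67,"ty":0,"tz":0.47,"rx":0,"ry":0,"rz":0}]'

```text
time: 7.27
position: [0.4459, -0.1409, 0.1051]
tool_rot: [0.926, 0.376, 0.004, 0.005]
ft_force: [6.6, -4.5, -1.9]
grip_width: 0.0232
```

```bash
python3 - <<'E'
from h import *
c=wrist('w6.png');st()
E
```

```text
tcp_f mm [-27.3 162.2 104.7] F_f [-0.1 -8.4 -0.3] w 0.0237 t 7.32 q [-0.55  0.52  1.94 -0.    0.67  0.25]
```

View pics/w6.png

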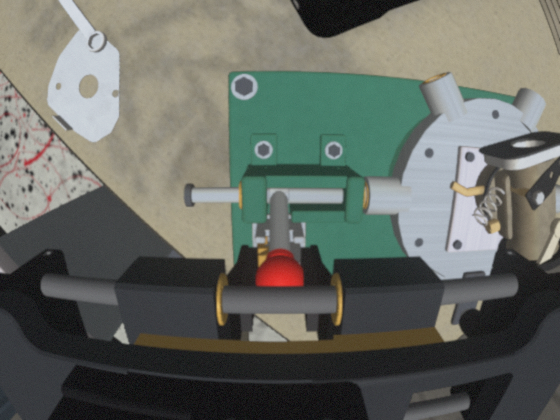

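The lever swings freely through the notch (rod from (280,195) to the ball at (280,272)). Continue down.

Request:
send_rows --deltas '[{"tx":-0.63,"ty":0,"tz":0.26,"rx":0,"ry":0,"rz":0},{"tx":-1.23,"ty":0,"tz":0.58,"rx":0,"ry":0,"rz":0},{"tx":-1.8,"ty":0,"tz":0.94,"rx":0,"ry":0,"rz":0},{"tx":-2.34,"ty":0,"tz":1.35,"rx":0,"ry":0,"rz":0},{"tx":-2.85,"ty":0,"tz":1.81,"rx":0,"ry":0,"rz":0}]'

```text
time: 7.73
position: [0.4254, -0.1615, 0.087]
tool_rot: [0.926, 0.376, 0.004, 0.006]
ft_force: [6.0, -4.9, 1.1]
grip_width: 0.0235
```

```bash
python3 - <<'E'
from h import *
st()
E
```

```text
tcp_f mm [-55.3 161.5  87. ] F_f [ 0.9 -7.7  1.1] w 0.0235 t 7.73 q [-0.61  0.54  1.98 -0.    0.6   0.19]
```

Request:
send_rows --deltas '[{"tx":-0.46,"ty":0.05,"tz":0.51,"rx":0,"ry":0,"rz":0},{"tx":-0.87,"ty":0.1,"tz":1.05,"rx":0,"ry":0,"rz":0},{"tx":-1.23,"ty":0.1,"tz":1.62,"rx":0,"ry":0,"rz":0},{"tx":-1.55,"ty":0.1,"tz":2.22,"rx":0,"ry":0,"rz":0},{"tx":-1.81,"ty":0.1,"tz":2.85,"rx":0,"ry":0,"rz":0}]'

```text
time: 8.15
position: [0.4141, -0.1757, 0.0588]
tool_rot: [0.927, 0.376, 0.004, 0.007]
ft_force: [6.8, -1.1, 23.5]
grip_width: 0.0234
```

```bash
python3 - <<'E'
from h import *
st();c=wrist('w7.png')
E
```

```text
tcp_f mm [-73.4 159.2  58.8] F_f [ 4.1 -5.5 23.5] w 0.0234 t 8.15 q [-0.65  0.6   2.01 -0.    0.51  0.15]
```

View pics/w7.png

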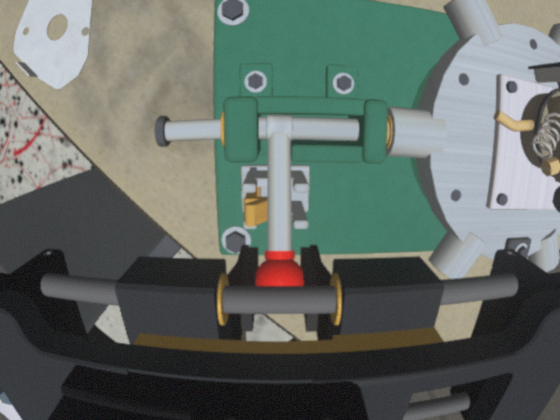

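Request:
send_rows --deltas '[{"tx":-0.1,"ty":0,"tz":0.33,"rx":0,"ry":0,"rz":0},{"tx":-0.2,"ty":0,"tz":0.65,"rx":0,"ry":0,"rz":0},{"tx":-0.28,"ty":0,"tz":1.0,"rx":0,"ry":0,"rz":0}]' --squeeze 40

```text
time: 8.45
position: [0.4118, -0.1776, 0.0488]
tool_rot: [0.926, 0.376, 0.004, 0.007]
ft_force: [3.7, -6.8, 4.6]
grip_width: 0.0218
```

```bash
python3 - <<'E'
from h import *
st();c=wrist('w8.png')
E
```

```text
tcp_f mm [-76.3 159.5  48.8] F_f [-2.1 -7.4  4.6] w 0.0218 t 8.45 q [-0.66  0.62  2.02 -0.    0.48  0.14]
```

View pics/w8.png

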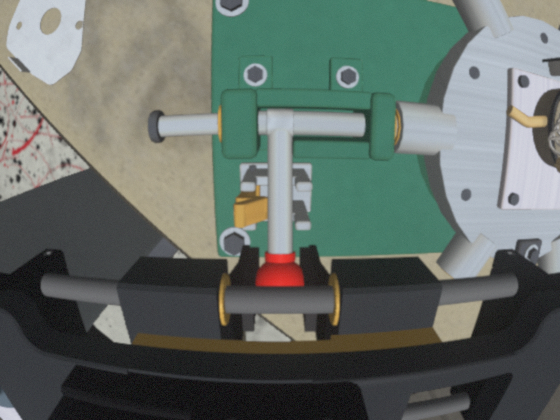

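The brass jaw is pushed open (245,207). Press on to the seat.

Request:
send_rows --deltas '[{"tx":-0.08,"ty":0,"tz":0.4,"rx":0,"ry":0,"rz":0},{"tx":-0.13,"ty":0,"tz":0.8,"rx":0,"ry":0,"rz":0},{"tx":-0.16,"ty":0,"tz":1.2,"rx":0,"ry":0,"rz":0},{"tx":-0.17,"ty":0,"tz":1.5,"rx":0,"ry":0,"rz":0},{"tx":-0.17,"ty":0,"tz":1.7,"rx":0,"ry":0,"rz":0}]'

```text
time: 8.92
position: [0.4098, -0.179, 0.031]
tool_rot: [0.926, 0.377, 0.003, 0.006]
ft_force: [1.0, -10.5, 1.3]
grip_width: 0.0227
```

```bash
python3 - <<'E'
from h import *
st();c=wrist('w9.png')
E
```

```text
tcp_f mm [-78.8 159.8  31. ] F_f [-6.6 -8.2  1.3] w 0.0227 t 8.92 q [-0.66  0.66  2.03 -0.    0.44  0.14]
```

View pics/w9.png

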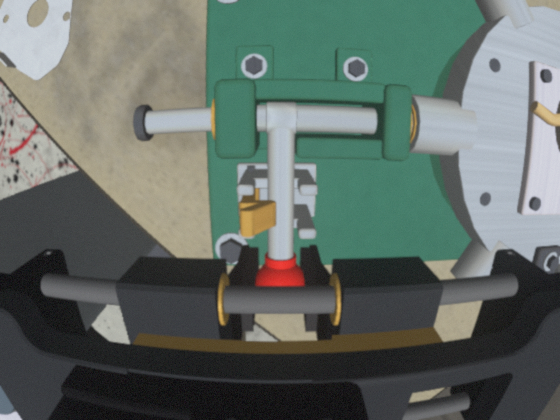

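The jaw's lip now reaches the rod at (275,215). I'll press a touch deeper to be sure it is seated.

Request:
send_rows --deltas '[{"tx":0.1,"ty":0.1,"tz":0.2,"rx":0,"ry":0,"rz":0},{"tx":0.1,"ty":0.1,"tz":0.4,"rx":0,"ry":0,"rz":0},{"tx":0.1,"ty":0.1,"tz":0.5,"rx":0,"ry":0,"rz":0},{"tx":0.1,"ty":0.1,"tz":0.5,"rx":0,"ry":0,"rz":0}]'

```text
time: 9.3
position: [0.4101, -0.1787, 0.0265]
tool_rot: [0.926, 0.377, 0.002, 0.006]
ft_force: [-3.4, -12.9, 7.5]
grip_width: 0.0221
```

```bash
python3 - <<'E'
from h import *
st();c=wrist('w10.png')
im=c['color'][120:260,180:360,::-1]; cv2.imwrite('pics/w10z.png',cv2.resize(im,None,fx=4,fy=4,interpolation=cv2.INTER_CUBIC))
E
```

```text
tcp_f mm [-78.3 159.8  26.5] F_f [-11.4  -6.9   7.5] w 0.0221 t 9.3 q [-0.66  0.67  2.03 -0.    0.43  0.14]
```

View pics/w10z.png

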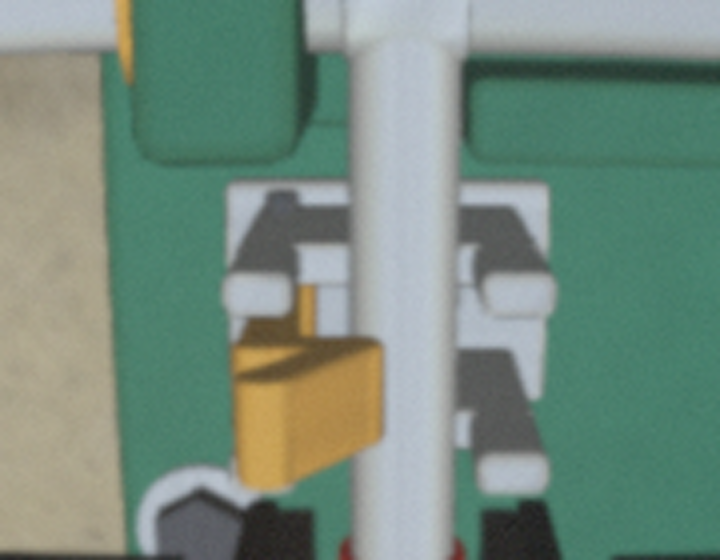

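The jaw's lip covers the rod, as in the shut state seen at the start. Release and rise.

Request:
send_rows --deltas '[{"tx":0,"ty":0,"tz":-0.3,"rx":0,"ry":0,"rz":0},{"tx":0,"ty":0,"tz":-0.3,"rx":0,"ry":0,"rz":0},{"tx":0,"ty":0,"tz":-0.3,"rx":0,"ry":0,"rz":0},{"tx":0,"ty":0,"tz":-0.3,"rx":0,"ry":0,"rz":0}]' --claw 4.5

```text
time: 9.68
position: [0.4058, -0.1731, 0.0283]
tool_rot: [0.927, 0.376, -0.0, -0.001]
ft_force: [0.0, -0.8, 0.4]
grip_width: 0.0407
```

Request:
send_rows --deltas '[{"tx":0,"ty":0,"tz":-2,"rx":0,"ry":0,"rz":0},{"tx":0,"ty":0,"tz":-5,"rx":0,"ry":0,"rz":0},{"tx":0,"ty":0,"tz":-8,"rx":0,"ry":0,"rz":0},{"tx":0,"ty":0,"tz":-11,"rx":0,"ry":0,"rz":0},{"tx":0,"ty":0,"tz":-14,"rx":0,"ry":0,"rz":0}]'

```text
time: 10.1
position: [0.405, -0.1721, 0.169]
tool_rot: [0.926, 0.377, -0.001, -0.002]
ft_force: [0.7, -0.1, 1.1]
grip_width: 0.0446
```

```bash
python3 - <<'E'
from h import *
st();c=wrist('w11.png');c=snap('side','s11.png')
im=c['color'][150:260,220:380,::-1]; cv2.imwrite('pics/s11z.png',cv2.resize(im,None,fx=5,fy=5,interpolation=cv2.INTER_CUBIC))
E
```

```text
tcp_f mm [-77.4 168.1 169. ] F_f [ 0.4 -0.5  1.1] w 0.0446 t 10.1 q [-0.66  0.37  1.94  0.    0.84  0.14]
```

View pics/w11.png

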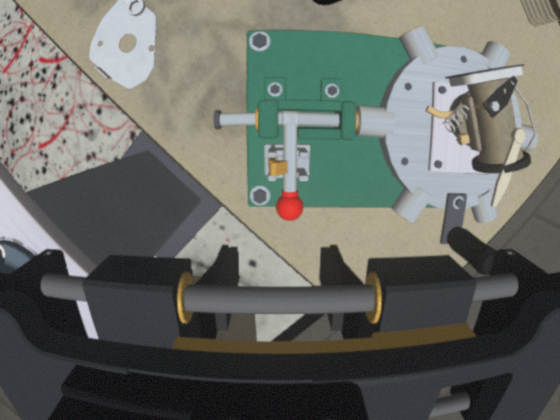

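View pics/s11z.png

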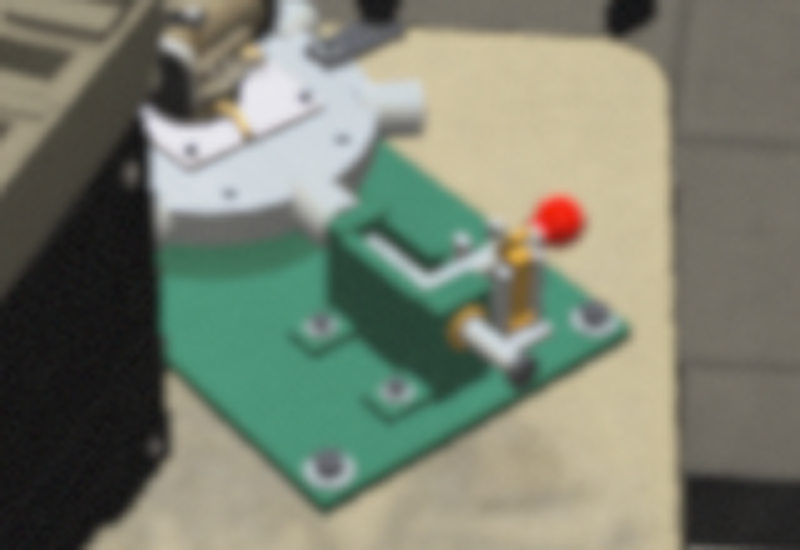

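The lever lies level, parked through the notch with the jaw over the rod (w11: ball at (290,206), jaw at (278,168)). Next, a check on the ball's position and then over to the grip.

```bash
python3 - <<'E'
from h import *
st();c=wrist('w12.png')
img=c['color'].astype(int); r,g,b=[img[...,i] for i in range(3)]
m=((r>150)&(g<80)&(b<80)).astype(np.uint8)
n,l,s,ce=cv2.connectedComponentsWithStats(m)
for j in range(1,n):
    if s[j,4]>200: print(ce[j],'ball_f',w2f(wpt(c,ce[j],.05)))
for q in robot.tip_of('turn_grip','wrist')[:1]: print(q['p'],q['xy'],w2f(wpt(c,q['xy'],.1045)))
go(f2w((-.1,-.001,.2),X)[0],X[2]-np.pi/2)
E
```

```text
tcp_f mm [-76.7 164.5 171.7] F_f [ 0.1 -1.3 -0.3] w 0.0449 t 10.2 q [-0.66  0.37  1.93  0.    0.84  0.14]
[283.7164751  206.12643678] ball_f [-77.7 159.8  50. ]
0.97 [470.1, 247.0] [-99.4  -2.8 104.5]
t cm [-2.27 16.79 -3.15] | 17.23 rv [-0. -0. -0.] | pos [ 0.4059 -0.1729  0.1685] F [ 0.4 -0.8  0.4] t 10.3 w 0.0448
```

Request:
send_rows --deltas '[{"tx":-0.5,"ty":3.5,"tz":-1,"rx":0,"ry":0,"rz":0},{"tx":-1,"ty":7,"tz":-2.5,"rx":0,"ry":0,"rz":0},{"tx":-1.5,"ty":10.5,"tz":-3,"rx":0,"ry":0,"rz":0},{"tx":-2.2,"ty":14,"tz":-3,"rx":0,"ry":0,"rz":0},{"tx":-2.2,"ty":16.9,"tz":-3,"rx":0,"ry":0,"rz":0}]' --claw 6 --squeeze 8

```text
time: 10.72
position: [0.5085, -0.3118, 0.1963]
tool_rot: [0.927, 0.376, -0.001, -0.001]
ft_force: [-1.1, -0.3, -0.1]
grip_width: 0.0594
```

```bash
python3 - <<'E'
from h import *
c=wrist('w13.png');st()
for q in robot.tip_of('turn_grip','wrist')[:1]: print(q['p'],q['xy'],w2f(wpt(c,q['xy'],.1045)))
go(f2w((-.1,-.002,.107),X)[0],X[2]-np.pi/2)
E
```

```text
tcp_f mm [-100.7  -10.8  196.3] F_f [ 0.  -5.9  0.8] w 0.0594 t 10.77 q [-0.74  0.53  1.52 -0.    1.09  0.06]
0.86 [271.6, 214.6] [-100.7    2.6  104.5]
t cm [ 0.04 -0.5   8.88] | 8.9 rv [ 0.001 -0.    -0.002] | pos [ 0.5106 -0.3135  0.1958] F [-0.3  0.6 -1. ] t 10.8167 w 0.0597
```

View pics/w13.png

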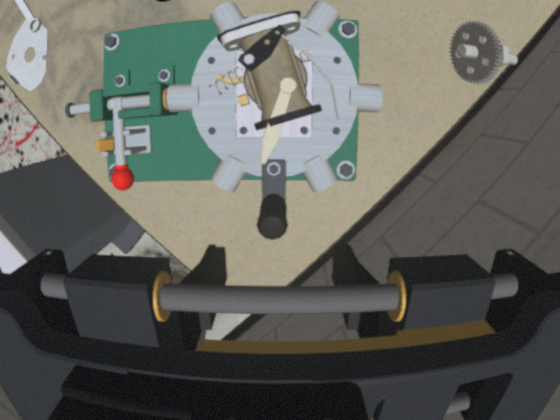

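The grip's top is at (272,225), in line between the fingers. Descend.

Request:
send_rows --deltas '[{"tx":0,"ty":-0.5,"tz":2,"rx":0,"ry":0,"rz":0},{"tx":0,"ty":-0.5,"tz":4,"rx":0,"ry":0,"rz":0},{"tx":0,"ty":-0.5,"tz":6,"rx":0,"ry":0,"rz":0},{"tx":0,"ty":-0.5,"tz":8,"rx":0,"ry":0,"rz":0},{"tx":0,"ty":-0.5,"tz":8.9,"rx":0,"ry":0,"rz":0}]'

```text
time: 11.23
position: [0.5017, -0.3032, 0.1047]
tool_rot: [0.926, 0.377, -0.002, -0.005]
ft_force: [0.1, 1.3, 0.3]
grip_width: 0.0599
```

```bash
python3 - <<'E'
from h import *
c=wrist('w14.png');st()
E
```

```text
tcp_f mm [-99.7   6.8 104.2] F_f [ 0.3  0.9 -1.5] w 0.0601 t 11.28 q [-0.73  0.64  1.62  0.    0.89  0.06]
```

View pics/w14.png

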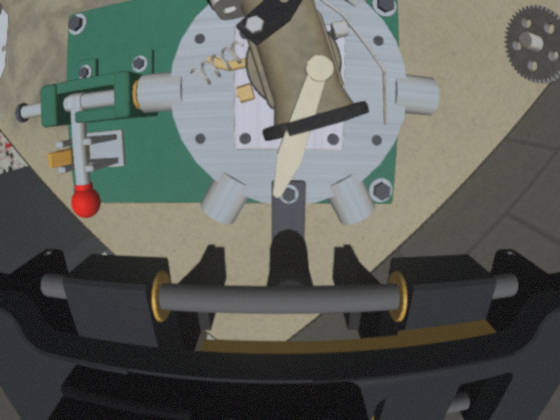

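The grip stands between the fingers at (290,260). Close gently.

Request:
send_rows --deltas '[{"tx":0,"ty":0.5,"tz":0,"rx":0,"ry":0,"rz":0},{"tx":0,"ty":0.5,"tz":0,"rx":0,"ry":0,"rz":0},{"tx":0,"ty":0.5,"tz":0,"rx":0,"ry":0,"rz":0},{"tx":0,"ty":0.5,"tz":0,"rx":0,"ry":0,"rz":0},{"tx":0,"ty":0.5,"tz":0,"rx":0,"ry":0,"rz":0}]' --claw 2 --squeeze 8

```text
time: 11.7
position: [0.5089, -0.3105, 0.1103]
tool_rot: [0.926, 0.376, 0.0, 0.001]
ft_force: [1.3, -0.4, -0.3]
grip_width: 0.0344
```

```bash
python3 - <<'E'
from h import *
st()
def plan(phi0,phi1,n=5,r=.1):
    o=robot.get_obs();R=Ro.from_quat(o['tool_rot']);g0=np.array([np.cos(phi0),np.sin(phi0)])*r
    for k in range(1,n+1):
        a=phi0+(phi1-phi0)*k/n
        d=np.r_[(np.array([np.cos(a),np.sin(a)])*r-g0),0]
        C,S=np.cos(X[2]),np.sin(X[2]); dw=np.array([C*d[0]-S*d[1],S*d[0]+C*d[1],0])
        print(np.round(R.inv().apply(dw)*100,2),'rz',round(-(a-phi0),3))
plan(np.pi,np.pi+.25)
E
```

```text
tcp_f mm [-99.5  -3.6 110.3] F_f [ 0.6 -1.2 -0.3] w 0.0344 t 11.7 q [-0.74  0.63  1.6   0.    0.9   0.06]
[0.01 0.5  0.  ] rz -0.05
[0.05 1.   0.  ] rz -0.1
[0.11 1.49 0.  ] rz -0.15
[0.2  1.99 0.  ] rz -0.2
[0.31 2.47 0.  ] rz -0.25
```

Request:
send_rows --deltas '[{"tx":0,"ty":0,"tz":0,"rx":0,"ry":0,"rz":0},{"tx":0,"ty":0,"tz":0,"rx":0,"ry":0,"rz":0},{"tx":0,"ty":0,"tz":0,"rx":0,"ry":0,"rz":0}]'

```text
time: 11.95
position: [0.508, -0.3098, 0.1095]
tool_rot: [0.926, 0.376, -0.0, -0.0]
ft_force: [-1.6, 1.2, 3.6]
grip_width: 0.0214
```

Request:
send_rows --deltas '[{"tx":0.01,"ty":0.5,"tz":0,"rx":0,"ry":0,"rz":-0.05},{"tx":0.05,"ty":1,"tz":0,"rx":0,"ry":0,"rz":-0.1},{"tx":0.11,"ty":1.49,"tz":0,"rx":0,"ry":0,"rz":-0.15},{"tx":0.2,"ty":1.99,"tz":0,"rx":0,"ry":0,"rz":-0.2},{"tx":0.31,"ty":2.47,"tz":0,"rx":0,"ry":0,"rz":-0.25}]'

```text
time: 12.37
position: [0.5279, -0.3246, 0.1095]
tool_rot: [0.872, 0.49, 0.0, -0.001]
ft_force: [-0.9, 4.4, 3.6]
grip_width: 0.022
```

```bash
python3 - <<'E'
from h import *
c=wrist('w15.png');st()
E
```

```text
tcp_f mm [-95.5 -28.3 109.5] F_f [2.4 1.8 2.3] w 0.0218 t 12.42 q [-0.73  0.66  1.54  0.    0.94 -0.19]
```

View pics/w15.png

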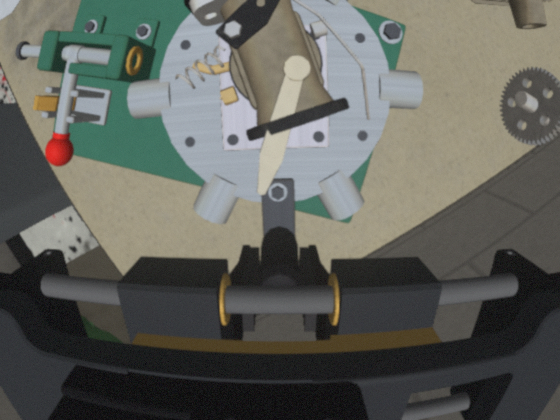

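The table is turning (grip arm and bosses rotated about 16°). Continue.

Request:
send_rows --deltas '[{"tx":0.01,"ty":0.5,"tz":0,"rx":0,"ry":0,"rz":-0.05},{"tx":0.05,"ty":1,"tz":0,"rx":0,"ry":0,"rz":-0.1},{"tx":0.11,"ty":1.49,"tz":0,"rx":0,"ry":0,"rz":-0.15},{"tx":0.2,"ty":1.99,"tz":0,"rx":0,"ry":0,"rz":-0.2},{"tx":0.31,"ty":2.47,"tz":0,"rx":0,"ry":0,"rz":-0.25}]'

```text
time: 12.83
position: [0.5507, -0.334, 0.1095]
tool_rot: [0.804, 0.594, 0.001, -0.002]
ft_force: [0.0, 6.3, 5.1]
grip_width: 0.0215
```

Request:
send_rows --deltas '[{"tx":0.01,"ty":0.5,"tz":0,"rx":0,"ry":0,"rz":-0.05},{"tx":0.05,"ty":1,"tz":0,"rx":0,"ry":0,"rz":-0.1},{"tx":0.11,"ty":1.49,"tz":0,"rx":0,"ry":0,"rz":-0.15},{"tx":0.2,"ty":1.99,"tz":0,"rx":0,"ry":0,"rz":-0.2},{"tx":0.31,"ty":2.47,"tz":0,"rx":0,"ry":0,"rz":-0.25}]'

```text
time: 13.25
position: [0.5748, -0.3373, 0.1095]
tool_rot: [0.724, 0.69, 0.001, -0.002]
ft_force: [-2.5, 7.1, 5.4]
grip_width: 0.0215
```

```bash
python3 - <<'E'
from h import *
c=wrist('w16.png');st();p=w2f(robot.get_obs()['position']);print(np.hypot(p[0],p[1]),np.arctan2(-p[1],-p[0]))
E
```

```text
tcp_f mm [-70.2 -69.6 109.5] F_f [5.  4.2 5.6] w 0.0217 t 13.3 q [-0.7   0.72  1.41  0.    1.02 -0.65]
98.85443844360252 0.781106344255437
```

View pics/w16.png

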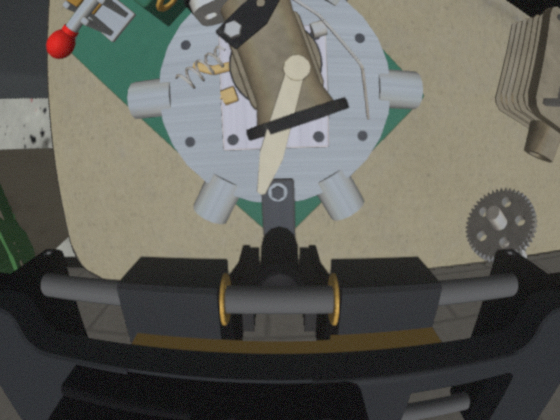

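Request:
send_rows --deltas '[{"tx":0.01,"ty":0.5,"tz":0,"rx":0,"ry":0,"rz":-0.05},{"tx":0.05,"ty":1,"tz":0,"rx":0,"ry":0,"rz":-0.1},{"tx":0.11,"ty":1.49,"tz":0,"rx":0,"ry":0,"rz":-0.15},{"tx":0.2,"ty":1.99,"tz":0,"rx":0,"ry":0,"rz":-0.2},{"tx":0.32,"ty":2.5,"tz":0,"rx":0,"ry":0,"rz":-0.255}]'

```text
time: 13.72
position: [0.599, -0.3346, 0.1095]
tool_rot: [0.63, 0.776, 0.001, -0.004]
ft_force: [-4.5, 7.5, 7.0]
grip_width: 0.0215
```

Request:
send_rows --deltas '[{"tx":0,"ty":0,"tz":0,"rx":0,"ry":0,"rz":0},{"tx":0,"ty":0,"tz":0,"rx":0,"ry":0,"rz":0}]'

```text
time: 13.88
position: [0.6001, -0.3344, 0.1095]
tool_rot: [0.631, 0.776, 0.002, -0.003]
ft_force: [-0.9, 7.8, 5.1]
grip_width: 0.022
```

```bash
python3 - <<'E'
from h import *
st();p=w2f(robot.get_obs()['position']);print(np.hypot(p[0],p[1]),np.arctan2(-p[1],-p[0]))
E
```

```text
tcp_f mm [-50.9 -84.3 109.5] F_f [4.8 6.2 5.1] w 0.022 t 13.88 q [-0.67  0.74  1.35  0.    1.06 -0.88]
98.47486989074928 1.027590348191063
```

Request:
send_rows --deltas '[{"tx":-0.1,"ty":0.2,"tz":0,"rx":0,"ry":0,"rz":-0.02},{"tx":-0.1,"ty":0.2,"tz":0,"rx":0,"ry":0,"rz":-0.02},{"tx":-0.1,"ty":0.2,"tz":0,"rx":0,"ry":0,"rz":-0.02}]'

```text
time: 14.13
position: [0.6011, -0.3344, 0.1094]
tool_rot: [0.623, 0.782, 0.002, -0.004]
ft_force: [-3.2, 8.3, 7.3]
grip_width: 0.0219
```

Request:
send_rows --deltas '[{"tx":0,"ty":0,"tz":0,"rx":0,"ry":0,"rz":0},{"tx":0,"ty":0,"tz":0,"rx":0,"ry":0,"rz":0},{"tx":0,"ty":0,"tz":0,"rx":0,"ry":0,"rz":0},{"tx":0,"ty":0,"tz":0,"rx":0,"ry":0,"rz":0},{"tx":0,"ty":0,"tz":0,"rx":0,"ry":0,"rz":0}]' --claw 5

```text
time: 14.55
position: [0.6025, -0.3395, 0.1091]
tool_rot: [0.623, 0.782, -0.0, 0.0]
ft_force: [0.2, 0.0, -0.1]
grip_width: 0.0459
```

Request:
send_rows --deltas '[{"tx":0,"ty":0,"tz":-2,"rx":0,"ry":0,"rz":0},{"tx":0,"ty":0,"tz":-5,"rx":0,"ry":0,"rz":0},{"tx":0,"ty":0,"tz":-8,"rx":0,"ry":0,"rz":0},{"tx":0,"ty":0,"tz":-11,"rx":0,"ry":0,"rz":0},{"tx":0,"ty":0,"tz":-14,"rx":0,"ry":0,"rz":0}]'

```text
time: 14.97
position: [0.6023, -0.3392, 0.2505]
tool_rot: [0.623, 0.782, -0.0, 0.0]
ft_force: [-0.2, -0.3, 0.0]
grip_width: 0.0501
```

```bash
python3 - <<'E'
from h import *
st()
c=wrist('w17.png')
for l,z in [('turn_grip',.1045),('table_axis',.06),('lever_knob',.05)]:
    for q in robot.tip_of(l,'wrist')[:1]:
        p=w2f(wpt(c,q['xy'],z)); print(l,q['p'],q['xy'],p,np.arctan2(-p[1],-p[0]))
c=snap('side','s17.png')
im=c['color'][120:240,220:380,::-1]; cv2.imwrite('pics/s17z.png',cv2.resize(im,None,fx=5,fy=5,interpolation=cv2.INTER_CUBIC))
E
```

```text
tcp_f mm [-52.7 -89.3 250.5] F_f [-0.3 -0.1  0. ] w 0.0501 t 14.97 q [-0.67  0.6   1.22 -0.    1.33 -0.9 ]
turn_grip 0.82 [281.1, 193.8] [-48.2 -86.8 104.5] 1.0638934788273766
table_axis 0.95 [275.4, 95.3] [-2.5 -0.5 60. ] 0.19739555984988075
lever_knob 0.73 [148.2, 22.1] [-78.1 159.5  50. ] -1.1154587758068826
```

View pics/w17.png

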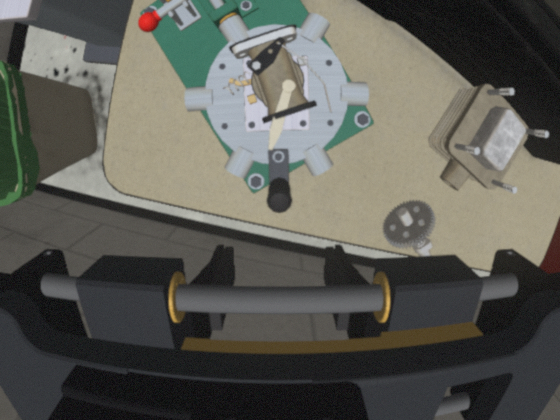

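View pics/s17z.png

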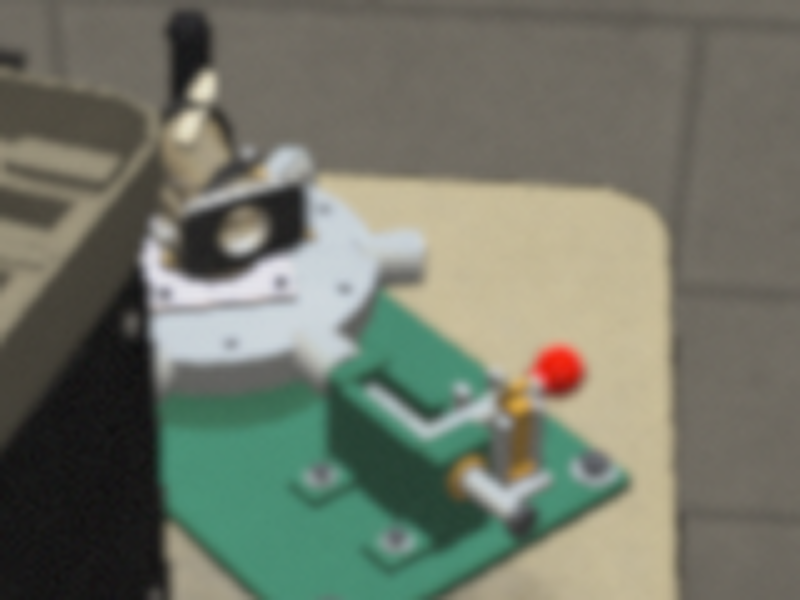

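The side picture shows the boss tip at (405,253), where the neighbouring boss stood before the turn. I'll run a numeric check of boss alignment against the earlier picture, using the six-fold symmetry.

```bash
python3 - <<'E'
from h import *
a=cv2.imread('pics/s11.png',0).astype(np.float32);b=cv2.imread('pics/s17.png',0).astype(np.float32)
a=cv2.resize(a,None,fx=8,fy=8,interpolation=cv2.INTER_CUBIC);b=cv2.resize(b,None,fx=8,fy=8,interpolation=cv2.INTER_CUBIC)
for n,(u0,v0,u1,v1) in {'right boss':(296,163,309,178),'pin boss':(279,183,290,199),'fixed clip':(315,190,335,215)}.items():
    t=b[v0*8:v1*8,u0*8:u1*8]; s=a[(v0-5)*8:(v1+5)*8,(u0-5)*8:(u1+5)*8]
    r=cv2.matchTemplate(s,t,cv2.TM_CCOEFF_NORMED);_,m,_,p=cv2.minMaxLoc(r)
    print(n,'shift px (new-old)',5-p[0]/8,5-p[1]/8,round(m,3))
    # px per rad
c=robot.camera('side')
for ang in (np.pi/2,np.pi/2+np.pi/3):
  pr=[proj(c,f2w((.095*np.cos(x),.095*np.sin(x),.05),X))[0] for x in (ang,ang+.05)]
  print(np.round(pr[0],1),'shift for +0.05 rad',np.round(pr[1]-pr[0],2))
print(np.round(robot.get_obs()['ft_force'],1))
E
```

```text
right boss shift px (new-old) 0.125 -0.25 0.999
pin boss shift px (new-old) 0.25 -0.25 0.999
fixed clip shift px (new-old) 0.0 0.0 1.0
[287.  194.5] shift for +0.05 rad [ 1.6  -0.85]
[301.5 171.6] shift for +0.05 rad [-0.38 -1.13]
[-0.7 -0.2 -0.2]
```

The table stands within about 0.01 rad of the target, and the clip has not changed since it was parked.

```bash
python3 -c "
from rig import robot
print(robot.hand_in())"
```

```text
the job is handed in; nothing more can be done
None
```

The lock pin is parked in the clip and the table is turned one boss anticlockwise. I handed the job in at about 15 s of the 61 s allowed; the hand-in gives no verdict.

- **Pin and lever:** I gripped the red knob, drew the pin about 31 mm and swung the lever down through the notch. I then pressed it into the clip and saw the brass jaw's lip back over the rod.
- **Table:** I turned it by the black grip, let go, and rose clear.

**Last checks:**
- **Ball:** it measured at fixture (-78, 159.5) mm when taken as 50 mm high, against (-78, 158.5) expected. That fits the lever being level and the pin drawn about 28.5 mm or a little more.
- **Jaw:** I judged it shut from the pictures only. The clip looked the same before and after the table was turned.
- **Table angle:** the estimates were 1.064 rad from the wrist camera, about 1.04 from the tool's position before release, and about 1.057 from boss positions in the side picture. All are within 0.967 to 1.127, though they differ by up to 0.025 rad.
- **Contact:** after release the force reading was about zero, with the gripper well above everything. I saw no contact with the carburettor. I did not measure the spanner and plate again, but the arm never went near them.

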